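Stow the cinnamon grater in its sprung V-groove rest

TASK

Pick the steel cinnamon grater up from the front of the drawer, lay it in the white V-groove rest short of the blue strap, and slide it gently along under the strap against the sprung grey stopper until the stopper has gone in about half a centimetre, never driving the stopper in hard. Then let go, leaving the grater lying in the groove still touching the stopper, and do not disturb the jar, bowl, scoop and loose lid.

Things in the scene. Friction and masses are not known exactly. Their poses are not given: they have to be found in the camera images.
- drawer: White-oak drawer, open and fixed, 570 mm wide, 290 mm deep inside. Origin: underside, near the middle; z up, x from its front (near the robot) to its back. Inner floor 15 mm above the origin; front 85, sides and back 70 mm high; oak unit behind 115 mm high, from x = +158 mm. White dividers: top 55 mm high, front to back at y = +-172 mm; top 40 mm, sideways at x = +4 mm between grater and rest.
- grater: Cinnamon grater: stainless rod 28 mm in diameter, 120 mm long, domed ends with flat black caps (16 mm across), lying on its side on the drawer's floor; 130 to 250 g. Origin: its middle, on its axis; x runs along the rod. Both ends are alike, either may go first, and it may lie rolled about its axis.
- groove (a point): White V-groove rest, fixed in the drawer: open 90 degree V, 300 mm long, 38 mm wide. This point: midway along it, on the line of the grater's axis when it lies in the V, 25.8 mm above the drawer's floor; V bottom 19.8 mm and side-wall tops 7.3 mm below it. y runs along the groove to the stopper, z up; ends at y = +-150 mm. Friction along it: 0.8 to 2.5 N.
- strap (a point): Middle of the underside of the blue strap on two white posts that bridges the groove, 36 mm from the groove's midpoint towards the stopper and 20 mm above the grater's axis line. Strap 12 mm along the groove, 4 mm thick, 39 mm between its posts. So the grater must be laid in before it (its middle 30 mm or more before the groove's midpoint) and slid under it.
- block: White end block of the rest, 44 mm high, fixed 136 mm past the groove's midpoint; origin under its centre. A sleeve clamped in it carries the sprung grey silicone stopper, a 22 mm disc across the groove on the grater's axis line, facing the strap. The sleeve is set anew each time: the stopper's free face is 55 to 95 mm past the groove's midpoint, not reported: see or feel it. Spring 0.8 N per mm.
- jar: Bystander: glass jar with white press-pump lid, 60 mm across, 86 mm high, origin under its centre.
- bowl: Bystander: small terracotta-coloured bowl, 80 mm across, 35 mm high, origin under its centre.
- scoop: Bystander: bamboo scoop, cup 40 mm across and 26 mm high with a 45 mm handle, origin under the cup.
- lid: Bystander: loose grey silicone lid stopper, 54 mm disc with a small knob, 30 mm high, origin under its centre.
Mind the look-alikes: they are no part of the job. Of the things that look like the grater, the smallest one is meant.

How it is judged:
By the outcome, as a careful person would: the job done as asked, in the order asked, and still so for the second after the job is handed in, with the robot touching nothing.
It also fails if it takes over 67 s, if anything falls off the work surface, if the arm or the gripper's body presses on something with over 40 N, if the wrist force passes 120 N, or if a joint passes its speed limit or range.

ROBOT

A 6-joint arm with a two-finger parallel gripper is mounted at the origin on the work surface. World frame = base frame: x ahead of the robot, y to its left, z up, the work surface at z = 0. Lengths are in m, angles in rad, forces in N, time in s.
With the tool pointing down it reaches from about 0.4 to 0.925 m from the base axis. Payload 12.5 kg.
Tool frame: the origin (TCP) lies midway between the tips of the shut fingers; the grasp point (between the pads) lies 19 mm behind it; z points along the fingers, x is the direction in which the jaws open and shut, and the axes are right-handed (so a half turn about z gives the same grasp; the last joint's range is limited). The gripper opens to 95 mm and grips with 3 to 60 N. Pads are 20 mm wide; open, the fingers measure 119 mm over their backs; the gripper's body (75 mm by 180 mm) begins 59 mm behind the grasp point.
Start: joints at [1.141, 0.491, 1.559, -0, 1.092, -0.106], TCP at [0.199, 0.593, 0.215] pointing down, gripper open.
Joint ranges: [-3.1, 3.1], [-0.84, 2.19], [0.05, 2.79], [-1.13, 4.28], [0.06, 2.93], [-2.69, 2.69]. Speed limits (rad/s): [2.22, 2.22, 2.79, 3.14, 3.14, 3.14].

INTERFACE

Orientations are given as a unit quaternion [x, y, z, w].
In Python, from rig import arm, imaging gives the robot as it stands. The module is installed in compiled form; this text tells all that it offers.
- The arm moves only by the tool servo_tool, never from a script. Its argument "increments" is a list of rows, each a list of 7 numbers: the shift along the tool's x, y, z in mm, then the turn, a rotation vector about the tool's x, y, z in degrees, then the opening in per cent of the stroke, from 0 (shut) to 100 (fully open). A call has 1 to 20 rows; each row shifts and turns the commanded pose from where the row before left it, along the tool's axes as they then stand; what a row does not reach is not made up. A row lasts 1/10 s, in which the tool goes at most 50 mm and 8.59 degrees, less where a joint would pass 70% of its speed; a pose out of reach is approached as far as the arm can. A call is refused whole if a number of a shift passes 50 or a number of a turn 8.59, either way. A call with a gripper value outside its range is refused whole. The fingers move at their own pace and stop on an object; the grip force is fixed at half the most. Time passes only in rows, so rows that do not move let the fingers close. It gives the time, the measured TCP pose, the force and the opening at its end, in the units of the state.
- arm.get_obs(): the state, without advancing time (a new reading comes with each control period).
- imaging.read_camera(name): name is "scene" or "top" or "wrist"; returns a dict with "color" (384x512x3 uint8, red, green, blue), "range_z" (384x512 float32, m along the optical axis (not along the pixel's ray), 0 where there is no reading), "fovy" (degrees; the focal length in pixels is half the picture's height over the tangent of half this angle, whatever the lens; pixels are square), "cx", "cy" (the principal point, pixels), "k1" (the pictures are not rectified: a ray, as slopes to the right and down, at radius r is drawn at 1 + k1 r^2 times it, then the intrinsics apply), "T" (4x4, takes a point from camera to world coordinates). Camera axes: x right, y up, looking along -z (the intrinsics and any distortion apply to the point x, -y, -z); pixel columns grow to the right and rows downward; lengths in m; the calibration is good to about 2 mm. A picture is of the moment at which its call begins.
- arm.hand_in(): hands the job in, once; it reports no verdict.
The state is a dict: "time_s": time; "joints": joint angles; "joint_vel": joint speeds; "joint_efforts": joint torques, N m; "ee_pos": TCP position; "ee_rot": TCP orientation; "wrist_force": force on the tool from outside, world axes, zero at the start; "torque": the same for the moment, N m; "finger_gap": opening from 0.0 (shut) to 1.0 (fully open).
Only numpy, scipy, OpenCV 4.12 (cv2) and the standard library are available. Lean on these libraries where they do the work, as an engineer would, in place of code of your own. Each camera call takes 0.05 s, during which the arm holds its last target. There are 200 camera calls.

## Working session

There is one attempt and no reset: what is moved stays moved. The work goes in short steps, Python scripts to look and compute and a tool call to move; the robot and the scene stay as the last step left them, time stands still between calls to the robot, and variables do not carry over. Pictures are saved under pics/ and viewed, about 8 in all and at most 12, crops included, and the job is handed in when it is done.

Besides the shell and the picture viewer there is one more tool, called after "Request:" as name(argument=value, ...), one argument or row to a line, values as JSON. servo_tool: Moves the arm, as the interface text tells. Its arguments: {"type":"object","properties":{"increments":{"type":"array"}},"required":["increments"]}

```bash
mkdir -p pics
cat > h.py <<'E'
import numpy as np, cv2
from rig import arm, imaging
def cam(n):
    d=imaging.read_camera(n); h=d["color"].shape[0]
    d["f"]=h/2/np.tan(np.radians(d["fovy"])/2); return d
def save(d,n,crop=None,s=1):
    c=d["color"][:,:,::-1]
    if crop: c=c[crop[1]:crop[3],crop[0]:crop[2]]
    cv2.imwrite(n,cv2.resize(c,None,fx=s,fy=s))
def K(d): return np.array([[d["f"],0,d["cx"]],[0,d["f"],d["cy"]],[0,0,1.]])
def slopes(d,uv):
    uv=np.asarray(uv,float).reshape(-1,1,2)
    return cv2.undistortPoints(uv,K(d),np.array([d["k1"],0,0,0.])).reshape(-1,2)
def ray(d,uv,z):  # onto plane z
    s=slopes(d,uv); T=np.array(d["T"]); v=np.c_[s[:,0],-s[:,1],-np.ones(len(s))]@T[:3,:3].T; o=T[:3,3]
    return o+v*((z-o[2])/v[:,2])[:,None]
def cloud(d):  # HxWx3
    h,w=d["range_z"].shape; u,v=np.meshgrid(np.arange(w),np.arange(h))
    s=slopes(d,np.stack([u,v],-1).reshape(-1,2)); r=d["range_z"].reshape(-1,1); T=np.array(d["T"])
    return (np.c_[s[:,0],-s[:,1],-np.ones(len(s))]*r@T[:3,:3].T+T[:3,3]).reshape(h,w,3)
E
python3 - <<'E'
from h import *
a=cam("top");b=cam("scene")
c=np.hstack([a["color"],b["color"]])[:,:,::-1]
save(a,"pics/a.png",s=1.5);save(b,"pics/b.png",s=1.5)
for d in(a,b):print(d["fovy"],d["k1"],d["cx"],d["cy"],np.round(d["T"],3).tolist())
np.save("top.npy",a,allow_pickle=True)
print(arm.get_obs())
E
```

```text
42.20288694345669 0.013533903977021979 255.16596170867842 193.69040081394223 [[-0.015, 0.994, -0.108, 0.31], [-1.0, -0.015, 0.003, -0.082], [0.001, 0.108, 0.994, 1.579], [0.0, 0.0, 0.0, 1.0]]
51.38445089114842 -0.029906701997357496 249.241819202882 196.25142612339496 [[-0.595, -0.608, 0.526, 0.979], [0.804, -0.456, 0.382, 0.301], [0.008, 0.65, 0.76, 0.821], [0.0, 0.0, 0.0, 1.0]]
{'time_s': 0.1, 'joints': array([ 1.14144402e+00,  4.91483860e-01,  1.55936625e+00,  4.17452824e-05,
        1.09168087e+00, -1.05576075e-01]), 'joint_vel': array([ 0.00176449, -0.00111424, -0.00285208,  0.00077324,  0.00192978,
       -0.00032387]), 'joint_efforts': array([ 3.23834087e-03, -6.13632131e+01, -2.58607239e+01,  6.93846191e-02,
        4.70687484e-02, -3.30333512e-05]), 'ee_pos': array([0.19871492, 0.59235988, 0.21413743]), 'ee_rot': array([ 8.11839520e-01,  5.83880444e-01, -4.16799137e-04,  2.16187911e-04]), 'wrist_force': array([ 0.56749421, -0.02572456, -0.206909  ]), 'torque': array([-0.02231589, -0.00661215,  0.02192652]), 'finger_gap': 1.0001668581329886}
```

View pics/a.png

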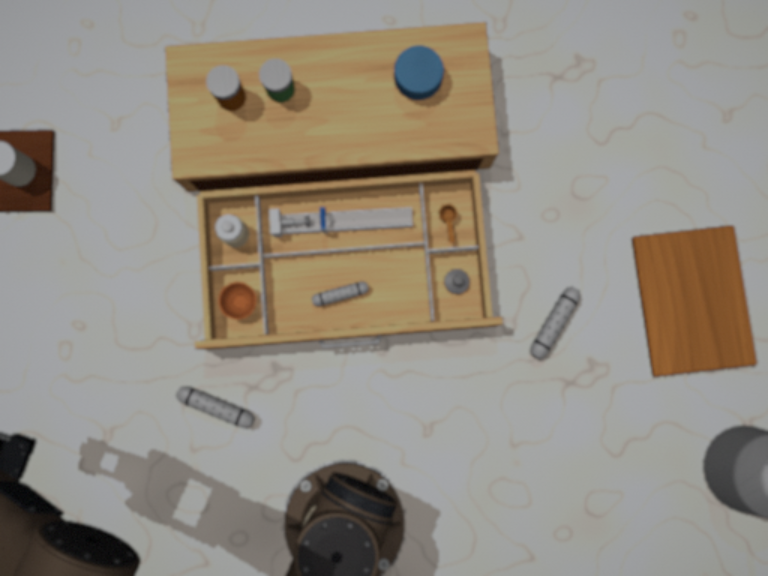

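View pics/b.png

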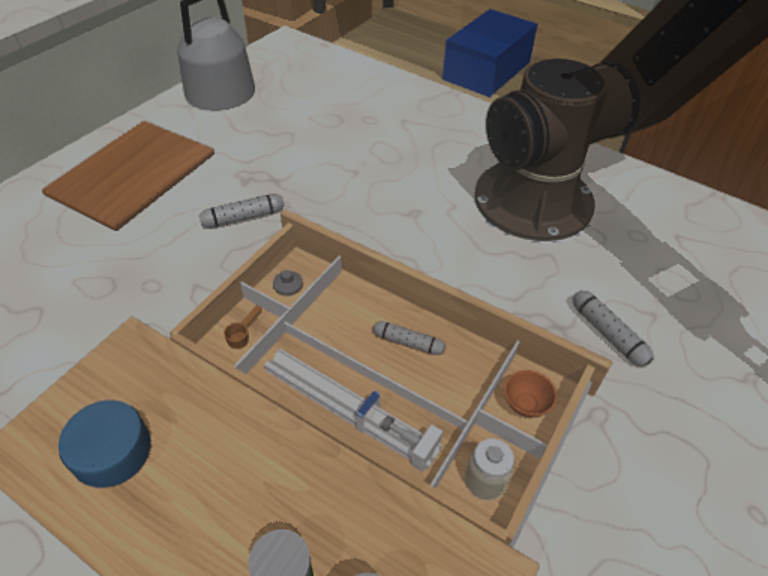

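The top view shows the drawer, with the groove at the upper centre, the strap at (322,218) and the stopper side on the left (+y). The target is the small grater in the drawer at (340,294). The two larger look-alikes lie outside the drawer at (215,406) and (556,323). Next I measure.

```bash
cat > m.py <<'E'
from h import *
for n in("top","scene"):
    d=cam(n); P=cloud(d); hsv=cv2.cvtColor(d["color"],cv2.COLOR_RGB2HSV); H,S,V=[hsv[...,i].astype(int) for i in range(3)]
    x,y,z=P[...,0],P[...,1],P[...,2]
    # drawer region
    print(n)
    def comps(m,lbl,zp,amin=15):
        k,L,st,c=cv2.connectedComponentsWithStats(m.astype(np.uint8))
        for i in range(1,k):
            if st[i,4]<amin: continue
            q=np.argwhere(L==i)[:,::-1]; w=ray(d,q,zp)[:,:2]
            ct,(a,b),ang=cv2.minAreaRect((w*1000).astype(np.float32))
            if max(a,b)<400: print(lbl,st[i,:].tolist(),"rect mm",np.round(ct,1),round(a,1),round(b,1),round(ang,1),"medz",np.round(np.median(z[L==i])*1000,1),"cloud mean",np.round(P[L==i].mean(0)*1000,1))
    roi=(x>.4)&(x<.85)&(abs(y+.05)<.4)
    comps((H>100)&(H<125)&(S>120)&(V>50)&roi&(z<.09),"blue",.0648,5)
    comps((S<50)&roi&(z<.1),"grey",.029,80)
    fl=roi&(z>.005)&(z<.022)&(S>60); print("floor z",np.median(z[fl])*1000,fl.sum())
E
python3 m.py
```

```text
top
blue [214, 139, 2, 13, 22] rect mm [628.5  37.1] 3.1 37.7 89.6 medz 67.6 cloud mean [629.4  36.6  66.7]
grey [117, 121, 19, 101, 1415] rect mm [558.6 318.6] 320.3 53.4 1.4 medz 0.5 cloud mean [542.  326.2   1. ]
grey [179, 138, 96, 20, 1244] rect mm [630.1   1.4] 58.4 301.4 0.9 medz 30.9 cloud mean [629.    3.9  33.3]
grey [143, 143, 20, 19, 253] rect mm [617.1 236.2] 60.6 56.2 26.4 medz 92.4 cloud mean [605.3 224.8  86.3]
grey [297, 180, 16, 16, 197] rect mm [ 496.2 -241.7] 47.1 47.5 88.6 medz 27.9 cloud mean [ 496.9 -240.4   30. ]
grey [208, 188, 37, 16, 291] rect mm [474.9   4. ] 25.6 117.8 15.2 medz 40.5 cloud mean [473.5   3.7  40.5]
floor z 15.544341934224937 11853
scene
blue [239, 261, 13, 15, 72] rect mm [624.7  36.2] 39.9 9.6 2.7 medz 65.3 cloud mean [625.5  36.2  65.1]
grey [182, 180, 20, 17, 252] rect mm [ 499.3 -237.3] 54.6 51.1 77.4 medz 27.4 cloud mean [ 500.6 -236.3   29.9]
grey [249, 214, 48, 22, 485] rect mm [471.7   2.9] 32.7 120.3 14.9 medz 40.0 cloud mean [477.6   7.2  38.5]
grey [176, 233, 119, 81, 2497] rect mm [6.241e+02 1.000e-01] 71.0 304.6 3.4 medz 30.6 cloud mean [630.7  16.   32.6]
grey [340, 261, 74, 123, 3354] rect mm [537.1 319.8] 289.5 68.0 3.0 medz 1.0 cloud mean [534.7 318.9   4. ]
grey [311, 292, 32, 41, 864] rect mm [590.5 222. ] 93.9 60.0 4.6 medz 86.8 cloud mean [615.6 229.1  76.3]
floor z 15.56032232409077 13416
```

Request:
servo_tool(
  increments=[
    [0,0,0,0,0,8,100],
    [0,0,0,0,0,8,100],
    [0,0,0,0,0,8,100],
    [0,0,0,0,0,8,100],
    [0,0,0,0,0,8,100],
    [0,0,0,0,0,8,100],
    [0,0,0,0,0,8,100],
  ],
)

```text
time_s: 0.9
ee_pos: [0.1988, 0.5925, 0.2145]
ee_rot: [0.991, 0.132, -0.0, 0.0]
wrist_force: [0.1, -0.0, 0.2]
finger_gap: 0.998
```

Request:
servo_tool(
  increments=[
    [6,36,0,0,0,0,100],
    [6,36,0,0,0,0,100],
    [6,36,0,0,0,0,100],
    [6,36,0,0,0,0,100],
    [6,36,0,0,0,0,100],
    [6,36,0,0,0,0,100],
    [6,36,0,0,0,0,100],
    [6,36,0,0,0,0,100],
    [6,36,0,0,0,0,100],
    [6,36,0,0,0,0,100],
    [6,36,0,0,0,0,100],
    [6,36,0,0,0,0,100],
    [6,36,0,0,0,0,100],
    [6,36,0,0,0,0,100],
    [6,36,0,0,0,0,100],
    [6,36,0,0,0,0,100],
    [6,36,0,0,0,0,100],
    [6,30,0,0,0,0,100],
    [0,0,0,0,0,0,100],
  ],
)

```text
time_s: 2.8
ee_pos: [0.4753, -0.0001, 0.2144]
ee_rot: [0.991, 0.133, 0.0, 0.0]
wrist_force: [0.2, 0.6, 0.2]
finger_gap: 1.002
```

```bash
cat > st.py <<'E'
from h import *
from scipy.spatial.transform import Rotation as Ro
def st():
    o=arm.get_obs(); R=Ro.from_quat(o["ee_rot"]).as_matrix()
    print("t",round(o["time_s"],2),"pos",np.round(o["ee_pos"]*1000,1),"toolx",np.round(R[:,0],3),"toolz",np.round(R[:,2],3),"xang",round(np.degrees(np.arctan2(R[1,0],R[0,0])),2),"gap",round(o["finger_gap"]*95,1),"F",np.round(o["wrist_force"],2),"q",np.round(o["joints"],2))
    return o["ee_pos"],R
E
python3 - <<'E'
from st import *
st(); d=cam("wrist"); save(d,"pics/w1.png",s=1.5); print(d["fovy"],d["k1"],np.round(d["T"],3).tolist())
E
```

```text
t 2.8 pos [ 4.753e+02 -1.000e-01  2.144e+02] toolx [0.965 0.263 0.   ] toolz [ 0.001 -0.    -1.   ] xang 15.28 gap 95.2 F [0.17 0.57 0.23] q [-0.14  0.28  1.91 -0.    0.95 -0.41]
65.84340117910406 -0.04288788867303175 [[0.965, -0.251, -0.079, 0.453], [0.264, 0.922, 0.284, 0.081], [0.001, -0.294, 0.956, 0.385], [0.0, 0.0, 0.0, 1.0]]
```

View pics/w1.png

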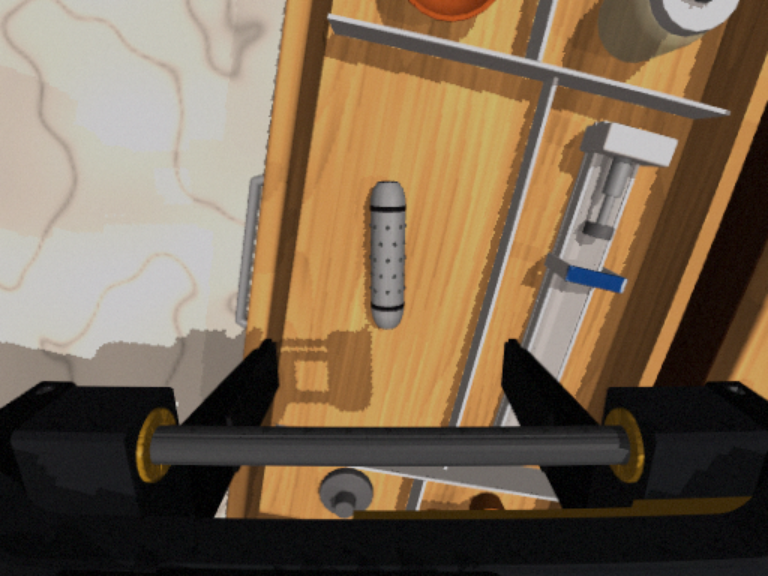

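The wrist view shows the rod vertical at (388,255), the strap at (596,278), the grey stopper disc at (597,229) just past it, and the groove running down-left.

```bash
cat > m2.py <<'E'
from st import *
d=cam("wrist");P=cloud(d)*1000;hsv=cv2.cvtColor(d["color"],cv2.COLOR_RGB2HSV);S=hsv[...,1].astype(int);H=hsv[...,0].astype(int);V=hsv[...,2]
x,y,z=P[...,0],P[...,1],P[...,2]
m=((S<60)&(z>18)&(z<50)&(np.hypot(x-473,y-4)<75)).astype(np.uint8)
k,L,s,c=cv2.connectedComponentsWithStats(m);i=1+s[1:,4].argmax();q=P[L==i]
print("rod px",s[i].tolist(),"rect",[np.round(t,1) for t in cv2.minAreaRect(q[:,:2].astype(np.float32))],"ztop",np.percentile(q[:,2],[50,95,99]).round(1))
w=ray(d,np.argwhere(L==i)[:,::-1],.031)*1000
print(" ray rect",[np.round(t,1) for t in cv2.minAreaRect(w[:,:2].astype(np.float32))])
vx,vy,_,_=cv2.fitLine(q[:,:2].astype(np.float32),cv2.DIST_L2,0,.01,.01).ravel();print(" axis ang",np.degrees(np.arctan2(vy,vx)))
b=(H>100)&(H<125)&(S>120)&(z>50)&(z<80)&(y>0)&(y<80)
print("strap",[np.round(t,1) for t in cv2.minAreaRect(P[b][:,:2].astype(np.float32))],np.median(z[b]),b.sum())
# groove: lowest pts (V bottom) and wall tops per y slice
g=(S<60)&(x>595)&(x<665)
R=[]
for y0 in range(-60,130,10):
    t=g&(abs(y-y0)<5)&(z>17)&(z<36)
    if t.sum()>15:
        xs=x[t];zs=z[t];lo=zs<np.percentile(zs,20);R.append((y0,xs.min(),xs.max(),np.median(xs[lo]),np.percentile(zs,2),np.percentile(zs,98),t.sum()))
print(np.round(R,1))
# stopper profile near axis
for y0 in range(40,150,4):
    t=(S<70)&(abs(y-y0)<2)&(abs(x-625)<12)
    if t.any():print(y0,t.sum(),"zmax",z[t].max().round(1),"x@",x[t][z[t].argmax()].round(1),"V",int(np.median(V[t])))
E
python3 m2.py
```

```text
rod px [247, 123, 24, 98, 2012] rect [array([471.7,   4.8]), array([ 28.1, 119.1]), np.float64(15.9)] ztop [41.6 44.2 44.9]
 ray rect [array([472.1,   3.3]), array([ 28.1, 121.4]), np.float64(15.9)]
 axis ang -75.05718
strap [array([626. ,  37.5]), array([44.6, 11.5]), np.float64(2.8)] 65.94113695385329 363
[[-60.  635.8 649.2 638.8  28.7  34.3  32. ]
 [-50.  621.7 648.7 631.6  22.1  34.3 127. ]
 [-40.  609.4 647.7 620.2  18.1  34.4 218. ]
 [-30.  608.9 647.8 619.8  18.7  34.6 234. ]
 [-20.  608.7 648.  619.3  18.3  34.6 250. ]
 [-10.  608.3 646.7 618.5  18.7  34.6 252. ]
 [  0.  608.  647.4 625.3  18.3  34.5 251. ]
 [ 10.  606.8 646.5 624.8  18.7  34.5 261. ]
 [ 20.  607.  646.1 617.7  18.6  34.9 257. ]
 [ 30.  602.3 645.3 607.4  18.8  35.7  53. ]
 [ 40.  601.8 647.1 610.6  18.8  34.8 198. ]
 [ 50.  605.1 645.3 624.2  19.6  34.3 281. ]
 [ 60.  604.4 644.5 624.9  18.6  34.7 292. ]
 [ 70.  604.2 643.2 605.5  17.6  34.8 141. ]
 [ 80.  603.6 643.2 605.7  18.2  34.7 226. ]
 [ 90.  603.4 642.7 605.2  18.3  34.5 253. ]
 [100.  603.2 641.9 604.7  18.4  34.9 224. ]
 [110.  602.8 642.1 604.6 
[... 242 characters left out ...]
.4 V 135
64 59 zmax 34.6 x@ 636.9 V 131
68 71 zmax 53.9 x@ 623.8 V 89
72 77 zmax 53.5 x@ 623.0 V 90
76 81 zmax 53.2 x@ 623.7 V 99
80 67 zmax 46.9 x@ 623.5 V 154
84 68 zmax 47.0 x@ 622.3 V 155
88 68 zmax 46.8 x@ 619.5 V 151
92 73 zmax 46.9 x@ 623.9 V 144
96 71 zmax 48.2 x@ 621.7 V 141
100 79 zmax 50.2 x@ 624.7 V 126
104 73 zmax 49.9 x@ 621.9 V 128
108 74 zmax 49.6 x@ 621.9 V 127
112 74 zmax 49.9 x@ 621.5 V 126
116 74 zmax 50.0 x@ 620.8 V 125
120 76 zmax 49.4 x@ 620.5 V 119
124 73 zmax 50.0 x@ 623.7 V 99
128 121 zmax 61.4 x@ 630.4 V 114
132 83 zmax 61.3 x@ 630.7 V 199
136 87 zmax 62.0 x@ 623.4 V 200
140 81 zmax 61.8 x@ 631.0 V 200
144 84 zmax 62.2 x@ 627.9 V 200
148 23 zmax 60.8 x@ 634.9 V 194
```

Request:
servo_tool(
  increments=[
    [-2,-5,0,0,0,0,60],
    [0,0,15,0,0,0,60],
    [0,0,15,0,0,0,60],
    [0,0,15,0,0,0,60],
    [0,0,15,0,0,0,60],
    [0,0,15,0,0,0,60],
    [0,0,15,0,0,0,60],
    [0,0,15,0,0,0,60],
    [0,0,15,0,0,0,60],
    [0,0,15,0,0,0,60],
    [0,0,15,0,0,0,60],
    [0,0,15,0,0,0,60],
    [0,0,10,0,0,0,60],
    [0,0,0,0,0,0,60],
  ],
)

```text
time_s: 4.3
ee_pos: [0.4699, 0.0077, 0.0389]
ee_rot: [0.991, 0.135, -0.001, -0.0]
wrist_force: [-0.1, 0.3, -0.1]
finger_gap: 0.602
```

Run:
```python
from st import *
st(); d=cam("wrist"); save(d,"pics/w2.png",s=1.2)
```

```text
t 4.3 pos [469.9   7.7  38.9] toolx [ 0.964  0.267 -0.002] toolz [-0.002  0.    -1.   ] xang 15.51 gap 57.2 F [-0.11  0.34 -0.08] q [-0.12  0.56  2.09  0.    0.49 -0.4 ]
```

View pics/w2.png

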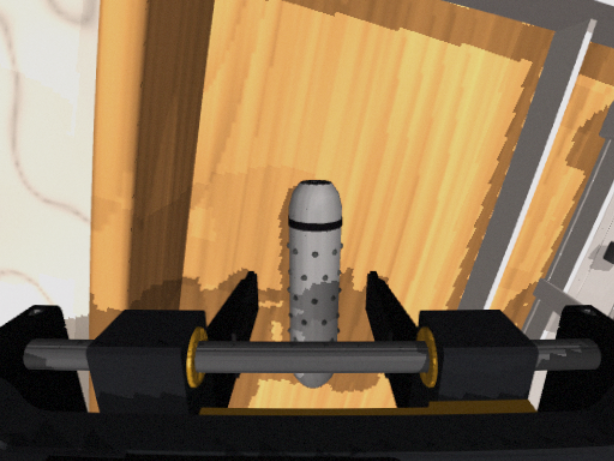

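Request:
servo_tool(
  increments=[
    [0.5,3,7,0,0,0,60],
    [0,0,7,0,0,0,60],
    [0,0,0,0,0,0,60],
    [0,0,0,0,0,0,60],
  ],
)

```text
time_s: 4.75
ee_pos: [0.4719, 0.004, 0.0255]
ee_rot: [0.991, 0.134, -0.0, -0.0]
wrist_force: [-1.2, -0.5, 0.1]
finger_gap: 0.597
```

Request:
servo_tool(
  increments=[
    [0,0,0,0,0,0,20],
    [0,0,0,0,0,0,20],
    [0,0,0,0,0,0,20],
    [0,0,0,0,0,0,20],
    [0,0,0,0,0,0,20],
    [0,0,0,0,0,0,20],
    [0,0,0,0,0,0,20],
  ],
)

```text
time_s: 5.45
ee_pos: [0.472, 0.0041, 0.0257]
ee_rot: [0.991, 0.134, 0.0, -0.0]
wrist_force: [0.0, 1.1, 1.7]
finger_gap: 0.287
```

```bash
python3 -c "from st import *;st()"
```

```text
t 5.45 pos [472.    4.1  25.7] toolx [0.964 0.266 0.   ] toolz [ 0.  0. -1.] xang 15.45 gap 27.3 F [0.02 1.05 1.65] q [-0.13  0.59  2.1   0.    0.46 -0.4 ]
```

Request:
servo_tool(
  increments=[
    [0,0,-10,0,0,0,10],
    [0,0,-15,0,0,0,10],
    [0,0,-20,0,0,0,10],
    [0,0,-20,0,0,0,10],
    [0,0,-20,0,0,0,10],
    [0,0,-15,0,0,0,10],
    [0,0,0,0,1,4.3,10],
    [0,0,0,0,1.5,4.3,10],
    [0,0,0,0,1.5,4.3,10],
    [0,0,0,0,0,0,10],
    [0,0,0,0,0,0,10],
  ],
)

```text
time_s: 6.55
ee_pos: [0.4719, 0.004, 0.126]
ee_rot: [0.999, 0.023, 0.034, -0.004]
wrist_force: [-0.2, -0.1, -1.9]
finger_gap: 0.29
```

Run:
```python
from st import *
p,R=st(); d=cam("wrist"); save(d,"pics/w3.png",s=1.2)
print(R.T@(np.array([629.1,-38.5,60])-p*1000))
```

```text
t 6.55 pos [471.9   4.  126. ] toolx [0.997 0.046 0.069] toolz [ 0.068  0.01  -0.998] xang 2.65 gap 27.5 F [-0.15 -0.11 -1.89] q [-0.14  0.38  2.07  0.03  0.63 -0.22]
[150.17644028  50.28906505  76.17236009]
```

View pics/w3.png

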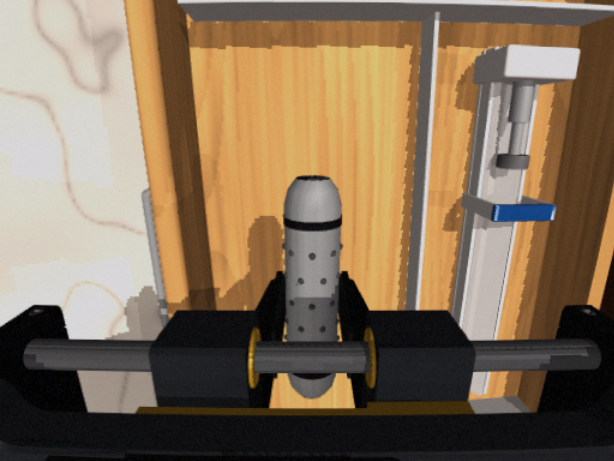

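Request:
servo_tool(
  increments=[
    [15,5,0,0,0,0,10],
    [15,5,0,0,0,0,10],
    [15,5,0,0,0,0,10],
    [15,5,0,0,0,0,10],
    [15,5,0,0,0,0,10],
    [15,5,0,0,0,0,10],
    [15,5,0,0,0,0,10],
    [15,5,0,0,0,0,10],
    [15,5,0,0,0,0,10],
    [15,5,0,0,0,0,10],
    [0,0,12,0,0,0,10],
    [0,0,12,0,0,0,10],
    [0,0,12,0,0,0,10],
    [0,0,12,0,0,0,10],
    [0,0,12,0,0,0,10],
    [0,0,0,0,0,0,10],
    [0,0,0,0,0,0,10],
  ],
)

```text
time_s: 8.3
ee_pos: [0.6278, -0.0386, 0.0756]
ee_rot: [0.999, 0.022, 0.034, -0.004]
wrist_force: [0.8, -0.7, -1.2]
finger_gap: 0.286
```

Run:
```python
from st import *
p,R=st(); d=cam("wrist"); save(d,"pics/w4.png",s=1.2)
print(R.T@(np.array([629.1,-38.5,38])-p*1000))
P=cloud(d)*1000;S=cv2.cvtColor(d["color"],cv2.COLOR_RGB2HSV)[...,1]
x,y,z=np.moveaxis(P,-1,0)
for y0 in range(-70,130,10):
    g=(S<60)&(x>590)&(x<670)&(abs(y-y0)<5); w=g&(z>30)&(z<36); r=g&(z>45)
    if w.sum()>15: print(y0,"walls",x[w].min().round(1),x[w].max().round(1),"mid",((x[w].min()+x[w].max())/2).round(1),w.sum(),"high",r.sum(),x[r].min().round(1) if r.any() else 0,x[r].max().round(1) if r.any() else 0,z[r].max().round(1) if r.any() else 0)
```

```text
t 8.3 pos [627.8 -38.6  75.6] toolx [0.997 0.044 0.069] toolz [ 0.068  0.01  -0.998] xang 2.54 gap 27.2 F [ 0.77 -0.66 -1.17] q [-0.18  0.64  1.73  0.03  0.72 -0.25]
[-1.24335082  0.21398569 37.56686218]
-40 walls 610.6 612.3 mid 611.4 35 high 862 606.4 640.8 161.2
-30 walls 609.6 612.1 mid 610.9 34 high 1580 601.7 647.0 171.4
-20 walls 609.4 611.9 mid 610.7 52 high 3917 590.0 659.0 198.6
-10 walls 609.3 611.5 mid 610.4 40 high 18600 590.0 670.0 201.9
0 walls 608.3 646.0 mid 627.2 59 high 3702 590.5 657.4 181.4
10 walls 608.1 646.0 mid 627.1 166 high 872 611.5 638.3 95.3
20 walls 608.0 645.9 mid 626.9 386 high 612 613.0 636.9 93.8
30 walls 607.9 645.4 mid 626.6 158 high 34 603.1 649.6 66.0
40 walls 606.9 644.1 mid 625.5 92 high 260 602.4 648.6 246.7
50 walls 606.0 644.7 mid 625.3 444 high 0 0 0 0
60 walls 605.8 644.0 mid 624.9 476 high 0 0 0 0
70 walls 605.6 643.5 mid 624.6 359 high 523 614.1 634.7 54.5
80 walls 605.4 643.3 mid 624.4 424 high 154 614.6 634.1 54.0
90 walls 605.2 642.7 mid 623.9 519 high 124 620.2 627.2 47.0
100 walls 604.3 642.8 mid 623.5 519 high 295 616.8 629.6 50.6
110 walls 604.2 642.1 mid 623.2 309 high 42 616.1 629.4 49.0
```

View pics/w4.png

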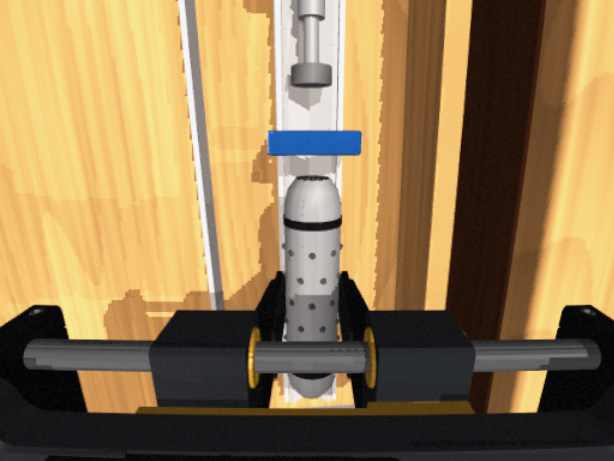

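Request:
servo_tool(
  increments=[
    [-1.5,0,7,0,0,0,10],
    [0,0,8,0,0,0,10],
    [0,0,8,0,0,0,10],
    [0,0,7,0,0,0,10],
    [0,0,3,0,0,0,10],
    [0,0,0,0,0,0,10],
    [0,0,0,0,0,0,10],
    [0,0,0,0,0,0,10],
  ],
)

```text
time_s: 9.15
ee_pos: [0.6288, -0.0384, 0.0431]
ee_rot: [0.999, 0.022, 0.035, -0.004]
wrist_force: [0.5, -0.2, -1.9]
finger_gap: 0.29
```

Request:
servo_tool(
  increments=[
    [0,0,1,0,0,0,10],
    [0,0,1,0,0,0,10],
    [0,0,0,0,0,0,10],
    [0,0,0,0,0,0,10],
  ],
)

```text
time_s: 9.55
ee_pos: [0.6288, -0.0384, 0.0408]
ee_rot: [0.999, 0.022, 0.035, -0.004]
wrist_force: [0.3, -0.1, -1.7]
finger_gap: 0.287
```

```bash
python3 -c "from st import *;st()"
```

```text
t 9.55 pos [628.8 -38.4  40.8] toolx [0.997 0.044 0.069] toolz [ 0.069  0.01  -0.998] xang 2.53 gap 27.3 F [ 0.31 -0.12 -1.69] q [-0.18  0.69  1.74  0.04  0.65 -0.25]
```

Request:
servo_tool(
  increments=[
    [0,0,1,0,0,0,10],
    [0,0,1,0,0,0,10],
    [0,0,1,0,0,0,10],
    [0,0,0,0,0,0,10],
    [0,0,0,0,0,0,10],
  ],
)

```text
time_s: 10.05
ee_pos: [0.6294, -0.0384, 0.038]
ee_rot: [0.999, 0.022, 0.035, -0.004]
wrist_force: [3.2, -0.2, 1.1]
finger_gap: 0.292
```

Request:
servo_tool(
  increments=[
    [0.7,0,0,0,0,0,10],
    [0,0,0.5,0,0,0,10],
    [0,0,0,0,0,0,10],
    [0,0,0,0,0,0,10],
  ],
)

```text
time_s: 10.45
ee_pos: [0.6299, -0.0384, 0.0376]
ee_rot: [0.999, 0.022, 0.035, -0.004]
wrist_force: [0.7, -0.3, 4.5]
finger_gap: 0.285
```

Seated, with balanced side force and about 6 N upward. Releasing.

Request:
servo_tool(
  increments=[
    [0,0,0,0,0,0,32],
    [0,0,0,0,0,0,36],
    [0,0,0,0,0,0,42],
    [0,0,0,0,0,0,50],
    [0,0,0,0,0,0,50],
    [0,0,0,0,0,0,50],
  ],
)

```text
time_s: 11.05
ee_pos: [0.6296, -0.0383, 0.0373]
ee_rot: [0.999, 0.022, 0.035, -0.004]
wrist_force: [-1.1, 0.4, -0.7]
finger_gap: 0.502
```

Request:
servo_tool(
  increments=[
    [0,0,-5,0,0,0,50],
    [0,0,-10,0,0,0,50],
    [0,0,-15,0,0,0,50],
    [0,0,-15,0,0,0,50],
    [0,0,-15,0,0,0,50],
    [0,0,0,0,0,0,50],
    [0,0,0,0,0,0,50],
  ],
)

```text
time_s: 11.75
ee_pos: [0.6256, -0.039, 0.0978]
ee_rot: [0.999, 0.022, 0.035, -0.004]
wrist_force: [0.0, 0.8, -0.5]
finger_gap: 0.501
```

```bash
cat > look.py <<'E'
import sys
from st import *
p,R=st(); d=cam("wrist"); save(d,sys.argv[1],s=1.2)
P=cloud(d)*1000;S=cv2.cvtColor(d["color"],cv2.COLOR_RGB2HSV)[...,1];x,y,z=np.moveaxis(P,-1,0)
g=(S<60)&(abs(x-(627.2-.04*y))<9)
for y0 in range(-110,100,3):
    w=g&(abs(y-y0)<1.5)&(z<75)
    if w.sum()>4: print(y0,w.sum(),np.percentile(z[w],90).round(1),end="; ")
E
python3 look.py pics/w5.png
```

```text
t 11.75 pos [625.6 -39.   97.8] toolx [0.997 0.044 0.07 ] toolz [ 0.07   0.01  -0.998] xang 2.53 gap 47.6 F [ 0.01  0.83 -0.52] q [-0.18  0.6   1.72  0.03  0.76 -0.24]
-110 17 30.7; -107 5 30.6; -95 24 52.3; -92 47 53.9; -89 59 54.4; -86 57 55.4; -83 69 55.7; -80 68 55.9; -77 60 55.7; -74 69 55.5; -71 77 55.9; -68 73 55.7; -65 70 56.1; -62 75 55.5; -59 82 55.5; -56 81 55.6; -53 78 55.7; -50 80 55.6; -47 84 55.6; -44 79 55.7; -41 82 55.7; -38 85 56.2; -35 83 55.6; -32 84 55.4; -29 87 55.7; -26 80 55.9; -23 91 55.6; -20 91 55.9; -17 87 55.7; -14 84 55.9; -11 95 56.0; -8 92 55.8; -5 95 55.8; -2 92 55.8; 1 88 56.1; 4 89 55.8; 7 99 55.8; 10 108 55.4; 13 106 54.8; 16 104 54.0; 19 116 52.2; 22 148 49.4; 25 88 30.2; 28 57 30.1; 43 38 29.4; 46 91 30.3; 49 92 29.8; 52 94 30.1; 55 98 30.0; 58 99 30.2; 61 101 29.9; 64 99 30.1; 67 196 52.1; 70 122 52.6; 73 123 52.7; 76 71 52.6; 79 73 46.0; 82 106 45.4; 85 106 45.7; 88 105 45.7; 91 108 46.0; 94 118 45.7; 97 104 46.0;
```

View pics/w5.png

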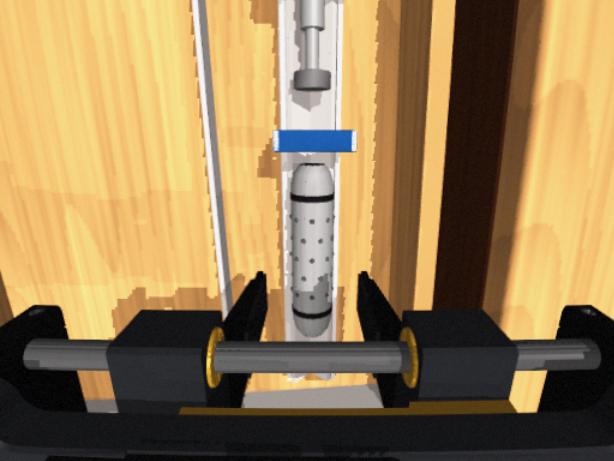

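Request:
servo_tool(
  increments=[
    [0,14,0,0,0,0,0],
    [0,14,0,0,0,0,0],
    [0,14,0,0,0,0,0],
    [0,14,0,0,0,0,0],
    [0,14,0,0,0,0,0],
    [0,14,0,0,0,0,0],
    [0,0,12,0,0,0,0],
    [0,0,12,0,0,0,0],
    [0,0,12,0,0,0,0],
    [0,0,12,0,0,0,0],
    [0,0,7,0,0,0,0],
    [0,0,5,0,0,0,0],
    [0,0,0,0,0,0,0],
    [0,0,0,0,0,0,0],
  ],
)

```text
time_s: 13.2
ee_pos: [0.6336, -0.1222, 0.0369]
ee_rot: [0.999, 0.022, 0.035, -0.004]
wrist_force: [-0.4, 0.0, 0.9]
finger_gap: 0.005
```

```bash
python3 look.py pics/w6.png
```

```text
t 13.2 pos [ 633.6 -122.2   36.9] toolx [0.997 0.044 0.07 ] toolz [ 0.069  0.01  -0.998] xang 2.54 gap 0.5 F [-0.36  0.04  0.95] q [-0.31  0.71  1.7   0.05  0.67 -0.39]
-110 307 69.8; -107 93 30.3; -104 26 30.6; -101 5 31.6; -98 50 50.1; -95 104 52.1; -92 137 53.6; -89 149 54.7; -86 162 55.5; -83 174 55.7; -80 160 56.0; -77 151 56.1; -74 181 55.7; -71 184 55.6; -68 191 55.9; -65 193 56.0; -62 208 55.9; -59 197 55.8; -56 203 55.6; -53 209 55.8; -50 209 56.0; -47 212 55.8; -44 217 55.7; -41 216 55.7; -38 222 56.4; -35 221 55.8; -32 231 55.7; -29 233 55.8; -26 232 55.9; -23 238 56.0; -20 246 55.7; -17 244 55.9; -14 252 55.9; -11 261 56.1; -8 260 55.8; -5 264 55.9; -2 262 56.0; 1 226 56.3; 4 232 56.1; 7 242 55.8; 10 5 53.8;
```

View pics/w6.png

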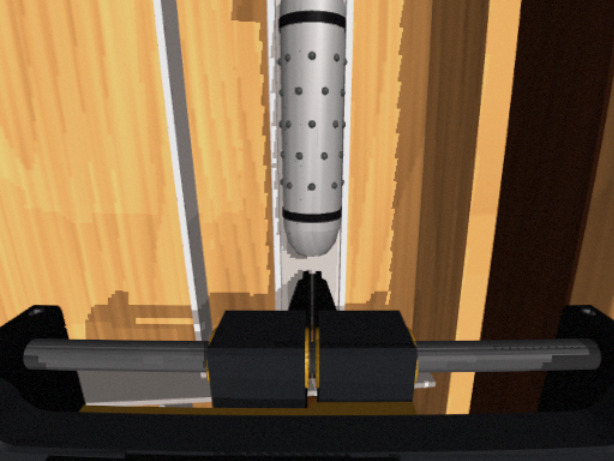

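Request:
servo_tool(
  increments=[
    [0,-4,0,0,0,0,0],
    [0,-4,0,0,0,0,0],
    [0,-2,0,0,0,0,0],
    [0,-2,0,0,0,0,0],
    [0,-2,0,0,0,0,0],
    [0,-2,0,0,0,0,0],
    [0,-2,0,0,0,0,0],
    [0,-2,0,0,0,0,0],
  ],
)

```text
time_s: 14.05
ee_pos: [0.6326, -0.1023, 0.0369]
ee_rot: [0.999, 0.022, 0.035, -0.004]
wrist_force: [-0.1, -2.8, 0.8]
finger_gap: 0.001
```

Request:
servo_tool(
  increments=[
    [0,-2,0,0,0,0,0],
    [0,-2,0,0,0,0,0],
    [0,-2,0,0,0,0,0],
    [0,-2,0,0,0,0,0],
    [0,-2,0,0,0,0,0],
  ],
)

```text
time_s: 14.55
ee_pos: [0.6322, -0.0921, 0.037]
ee_rot: [0.999, 0.022, 0.035, -0.004]
wrist_force: [1.1, -2.3, 0.5]
finger_gap: 0.004
```

Request:
servo_tool(
  increments=[
    [0,-2,0,0,0,0,0],
    [0,-2,0,0,0,0,0],
    [0,-2,0,0,0,0,0],
    [0,-2,0,0,0,0,0],
    [0,-2,0,0,0,0,0],
  ],
)

```text
time_s: 15.05
ee_pos: [0.6317, -0.0821, 0.037]
ee_rot: [0.999, 0.022, 0.035, -0.004]
wrist_force: [1.3, -1.3, -0.1]
finger_gap: 0.003
```

```bash
python3 look.py pics/w7.png
cat > top.py <<'E'
from st import *
for n in("top","scene"):
    d=cam(n);P=cloud(d)*1000;S=cv2.cvtColor(d["color"],cv2.COLOR_RGB2HSV)[...,1];x,y,z=np.moveaxis(P,-1,0)
    g=(S<60)&(abs(x-(627.2-.04*y))<10);print(n)
    for y0 in range(-110,100,4):
        w=g&(abs(y-y0)<2)&(z<75)
        if w.sum()>2: print(y0,w.sum(),np.percentile(z[w],90).round(1),end="; ")
    print()
E
python3 top.py
```

```text
t 15.05 pos [631.7 -82.1  37. ] toolx [0.997 0.044 0.069] toolz [ 0.069  0.01  -0.998] xang 2.53 gap 0.2 F [ 1.33 -1.28 -0.11] q [-0.24  0.7   1.73  0.04  0.65 -0.32]
-83 10 31.5; -80 21 31.0; -77 20 30.9; -74 9 74.1; -71 251 72.2; -68 86 51.7; -65 110 53.5; -62 138 54.5; -59 140 55.3; -56 162 55.8; -53 153 55.7; -50 106 56.0; -47 178 55.8; -44 177 55.8; -41 178 55.5; -38 175 55.8; -35 193 55.9; -32 184 55.8; -29 190 55.8; -26 193 55.5; -23 197 55.9; -20 192 55.9; -17 197 55.8; -14 205 55.7; -11 205 56.0; -8 212 55.7; -5 215 55.7; -2 218 55.7; 1 225 55.7; 4 229 56.0; 7 226 55.6; 10 237 55.7; 13 228 55.9; 16 246 56.1; 19 239 55.8; 22 248 55.7; 25 252 55.8; 28 187 56.1; 31 175 56.6; 34 21 54.8; 43 14 65.9; 46 12 52.0; 49 93 51.0; 55 40 30.7; 58 15 27.6; top
18 6 59.4; 22 11 59.9; 26 10 58.3; 42 4 53.5; 46 10 50.4; 50 7 31.7; 54 8 30.2; 58 8 33.4; 62 7 33.7; 66 15 57.1; 70 9 55.3; 74 6 52.7; 78 9 50.3; 82 7 44.2; 86 8 47.0; 90 8 45.2; 94 8 39.5; 98 10 48.1; 
scene
-102 4 26.4; -98 7 27.4; -94 6 55.1; -90 6 40.7; -86 7 32.9; -82 5 40.9; -78 3 37.3; -74 3 35.3; -70 13 51.6; -66 9 51.8; -62 10 53.6; -58 11 55.0; -54 12 55.1; -50 10 55.0; -46 13 55.6; -42 13 56.0; -38 11 56.0; -34 15 56.9; -30 11 55.1; -26 14 54.6; -22 12 56.1; -18 13 55.6; -14 13 55.3; -10 14 56.8; -6 14 55.4; -2 15 55.0; 2 11 56.3; 6 16 55.6; 10 14 56.0; 14 13 54.8; 18 13 55.4; 22 14 55.7; 26 10 55.3; 42 22 64.0; 46 22 52.5; 50 35 49.6; 54 17 29.8; 58 15 31.1; 66 6 51.8; 70 17 52.8; 74 25 51.6; 78 22 47.9; 82 15 46.7; 86 15 44.4; 90 18 44.0; 94 14 45.4; 98 14 47.4;
```

Request:
servo_tool(
  increments=[
    [0,-2,0,0,0,0,0],
    [0,-2,0,0,0,0,0],
    [0,-2,0,0,0,0,0],
    [0,-2,0,0,0,0,0],
    [0,-1,0,0,0,0,0],
    [0,-1,0,0,0,0,0],
  ],
)

```text
time_s: 15.8
ee_pos: [0.6312, -0.0722, 0.0371]
ee_rot: [0.999, 0.022, 0.035, -0.004]
wrist_force: [-0.9, -0.8, -0.7]
finger_gap: 0.001
```

Request:
servo_tool(
  increments=[
    [0,-1,0,0,0,0,0],
    [0,-1,0,0,0,0,0],
  ],
)

```text
time_s: 16.0
ee_pos: [0.6311, -0.0702, 0.0371]
ee_rot: [0.999, 0.022, 0.035, -0.004]
wrist_force: [-0.2, -1.4, 0.1]
finger_gap: 0.006
```

Request:
servo_tool(
  increments=[
    [0,-1,0,0,0,0,0],
    [0,0,0,0,0,0,0],
  ],
)

```text
time_s: 16.2
ee_pos: [0.6311, -0.0691, 0.0371]
ee_rot: [0.999, 0.022, 0.035, -0.004]
wrist_force: [0.5, -1.0, -0.9]
finger_gap: 0.004
```

Request:
servo_tool(
  increments=[
    [0,-1,0,0,0,0,0],
    [0,0,0,0,0,0,0],
  ],
)

```text
time_s: 16.4
ee_pos: [0.631, -0.0683, 0.0371]
ee_rot: [0.999, 0.022, 0.035, -0.004]
wrist_force: [0.2, -0.5, 0.4]
finger_gap: 0.002
```

Request:
servo_tool(
  increments=[
    [0,-1,0,0,0,0,0],
    [0,0,0,0,0,0,0],
  ],
)

```text
time_s: 16.6
ee_pos: [0.631, -0.0672, 0.0371]
ee_rot: [0.999, 0.022, 0.035, -0.004]
wrist_force: [-0.2, -1.0, 0.4]
finger_gap: 0.007
```

Request:
servo_tool(
  increments=[
    [0,-1,0,0,0,0,0],
    [0,0,0,0,0,0,0],
  ],
)

```text
time_s: 16.8
ee_pos: [0.6309, -0.0662, 0.0371]
ee_rot: [0.999, 0.022, 0.035, -0.004]
wrist_force: [0.4, -0.6, 0.4]
finger_gap: 0.004
```

```bash
python3 look.py pics/w8.png;  python3 top.py
```

```text
t 16.8 pos [630.9 -66.2  37.1] toolx [0.997 0.044 0.069] toolz [ 0.069  0.01  -0.998] xang 2.53 gap 0.4 F [ 0.4  -0.6   0.41] q [-0.22  0.7   1.73  0.04  0.65 -0.3 ]
-65 12 31.1; -62 25 31.1; -59 9 31.2; -56 183 72.3; -53 133 68.6; -50 102 53.1; -47 128 54.2; -44 140 54.9; -41 164 55.6; -38 154 55.8; -35 130 56.2; -32 155 55.9; -29 168 55.8; -26 186 55.6; -23 179 55.8; -20 186 56.0; -17 183 55.5; -14 187 55.7; -11 188 55.7; -8 201 55.8; -5 198 55.8; -2 201 55.6; 1 199 55.6; 4 204 56.0; 7 213 56.0; 10 212 55.8; 13 217 55.7; 16 218 55.6; 19 217 56.0; 22 217 55.8; 25 234 55.6; 28 235 55.7; 31 190 56.5; 46 158 56.2; 49 253 55.9; 52 256 55.8; 55 247 55.2; 58 237 54.5; 61 204 53.4; 64 171 51.2; 67 85 48.7; top
46 8 56.7; 50 13 57.3; 54 11 54.2; 58 6 53.2; 62 7 53.8; 66 13 53.2; 70 8 54.9; 74 6 51.0; 78 6 43.7; 82 8 45.3; 86 10 45.1; 90 10 41.5; 94 7 49.7; 98 11 48.3; 
scene
-98 5 32.8; -86 3 23.6; -82 5 27.3; -78 4 27.9; -74 9 46.5; -70 7 32.4; -66 5 35.9; -62 7 38.3; -58 4 46.2; -54 10 55.6; -50 10 52.0; -46 10 53.3; -42 14 55.1; -38 11 56.5; -34 5 56.2; -30 14 55.9; -26 15 55.3; -22 14 56.5; -18 12 55.2; -14 12 55.3; -10 16 56.7; -6 11 56.9; -2 11 55.7; 2 17 56.6; 6 11 55.4; 10 17 54.9; 14 12 54.6; 18 12 55.7; 22 15 55.6; 26 10 56.0; 42 17 63.7; 46 9 56.4; 50 15 55.7; 54 14 54.4; 58 18 54.6; 62 24 52.1; 66 12 50.7; 70 17 51.8; 74 22 52.1; 78 23 47.7; 82 13 45.5; 86 16 45.9; 90 16 43.9; 94 14 45.3; 98 15 45.9;
```

Request:
servo_tool(
  increments=[
    [0,-1,0,0,0,0,0],
    [0,0,0,0,0,0,0],
  ],
)

```text
time_s: 17.15
ee_pos: [0.6309, -0.0653, 0.0371]
ee_rot: [0.999, 0.022, 0.035, -0.004]
wrist_force: [-0.3, -1.0, -0.3]
finger_gap: 0.005
```

Request:
servo_tool(
  increments=[
    [0,-1,0,0,0,0,0],
    [0,0,0,0,0,0,0],
  ],
)

```text
time_s: 17.35
ee_pos: [0.6309, -0.0643, 0.0371]
ee_rot: [0.999, 0.022, 0.035, -0.004]
wrist_force: [0.6, -1.4, -1.1]
finger_gap: 0.004
```

Request:
servo_tool(
  increments=[
    [0,-1,0,0,0,0,0],
    [0,0,0,0,0,0,0],
  ],
)

```text
time_s: 17.55
ee_pos: [0.6308, -0.0633, 0.0372]
ee_rot: [0.999, 0.022, 0.035, -0.004]
wrist_force: [-0.4, -2.5, -0.0]
finger_gap: 0.003
```

```bash
python3 look.py pics/w9.png
```

```text
t 17.55 pos [630.8 -63.3  37.2] toolx [0.997 0.044 0.069] toolz [ 0.069  0.01  -0.998] xang 2.53 gap 0.3 F [-0.43 -2.47 -0.03] q [-0.21  0.69  1.73  0.04  0.65 -0.29]
-62 13 31.6; -59 22 31.2; -56 8 32.2; -53 207 72.7; -50 119 67.2; -47 103 53.1; -44 132 54.3; -41 140 55.0; -38 160 55.7; -35 156 55.7; -32 127 56.2; -29 163 55.8; -26 168 55.8; -23 182 55.6; -20 172 55.6; -17 189 56.3; -14 189 55.8; -11 188 55.8; -8 194 55.7; -5 189 55.9; -2 199 55.8; 1 202 55.8; 4 198 55.7; 7 204 56.0; 10 212 55.8; 13 212 55.8; 16 216 55.8; 19 216 55.7; 22 219 56.0; 25 222 55.8; 28 233 55.8; 31 166 55.8; 46 221 55.9; 49 211 56.3; 52 244 55.7; 55 259 55.8; 58 239 55.1; 61 244 54.3; 64 199 53.2; 67 211 51.0; 70 39 49.7;
```

View pics/w9.png

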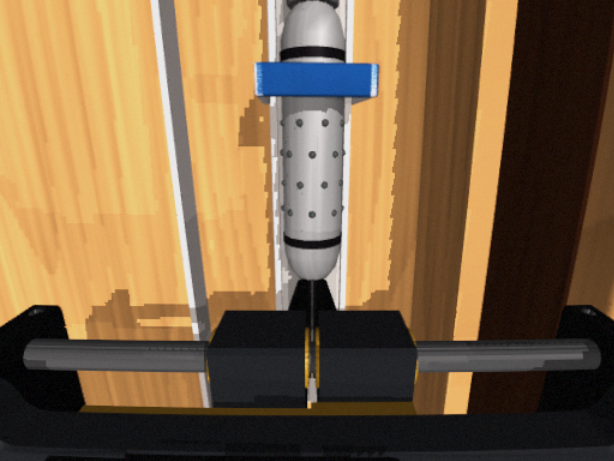

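Request:
servo_tool(
  increments=[
    [0,-1,0,0,0,0,0],
    [0,0,0,0,0,0,0],
  ],
)

```text
time_s: 17.8
ee_pos: [0.6307, -0.0623, 0.0372]
ee_rot: [0.999, 0.022, 0.035, -0.004]
wrist_force: [0.6, -2.2, -0.6]
finger_gap: 0.006
```

```bash
cat > f.py <<'E'
from st import *
F=[]
for i in range(6):
    cam("top"); F.append(arm.get_obs()["wrist_force"])
print(np.mean(F,0).round(2),arm.get_obs()["ee_pos"].round(4),np.std(F,0).round(2))
E
python3 f.py
```

```text
[ 0.21 -2.56 -0.63] [ 0.6308 -0.0623  0.0372] [0.52 0.57 0.45]
```

Request:
servo_tool(
  increments=[
    [0,-1,0,0,0,0,0],
    [0,0,0,0,0,0,0],
  ],
)

```text
time_s: 18.3
ee_pos: [0.6307, -0.0613, 0.0372]
ee_rot: [0.999, 0.022, 0.035, -0.004]
wrist_force: [0.4, -3.5, -0.7]
finger_gap: 0.005
```

```bash
python3 f.py
```

```text
[ 0.08 -3.19 -0.66] [ 0.6307 -0.0613  0.0372] [0.35 0.38 0.29]
```

Request:
servo_tool(
  increments=[
    [0,-1,0,0,0,0,0],
    [0,0,0,0,0,0,0],
  ],
)

```text
time_s: 18.8
ee_pos: [0.6307, -0.0603, 0.0372]
ee_rot: [0.999, 0.022, 0.035, -0.004]
wrist_force: [0.6, -4.0, -1.6]
finger_gap: 0.004
```

Request:
servo_tool(
  increments=[
    [0,-1,0,0,0,0,0],
    [0,0,0,0,0,0,0],
  ],
)

```text
time_s: 19.0
ee_pos: [0.6306, -0.0593, 0.0372]
ee_rot: [0.999, 0.022, 0.035, -0.004]
wrist_force: [-0.7, -4.3, -0.7]
finger_gap: 0.004
```

```bash
python3 f.py
```

```text
[ 0.44 -4.14 -0.65] [ 0.6306 -0.0593  0.0372] [0.47 0.49 0.47]
```

Request:
servo_tool(
  increments=[
    [0,-0.7,0,0,0,0,0],
    [0,0,0,0,0,0,0],
    [0,0,0,0,0,0,0],
  ],
)

```text
time_s: 19.6
ee_pos: [0.6306, -0.0587, 0.0372]
ee_rot: [0.999, 0.022, 0.035, -0.004]
wrist_force: [0.6, -4.7, -1.6]
finger_gap: 0.004
```

```bash
python3 f.py
python3 - <<'E'
from h import *
d=cam("scene");c=d["color"][240:320,200:310,::-1];cv2.imwrite("pics/s.png",cv2.resize(c,None,fx=6,fy=6,interpolation=cv2.INTER_CUBIC))
E
```

```text
[ 0.36 -5.19 -0.56] [ 0.6306 -0.0587  0.0372] [0.47 0.41 0.64]
```

View pics/s.png

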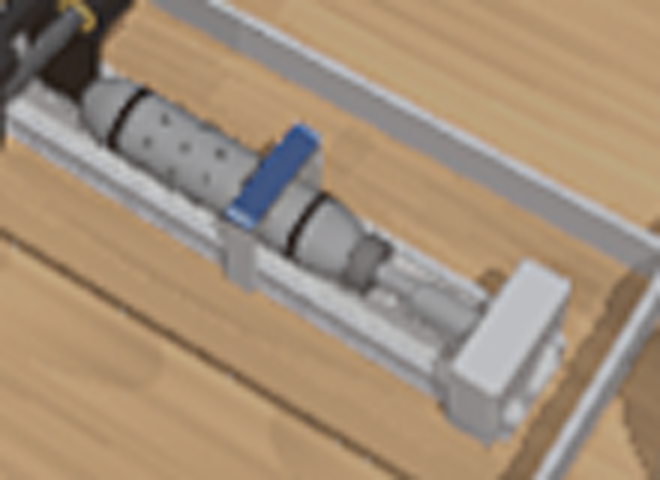

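The grater lies under the strap, touching the grey disc at (368,262). The force rise puts the stopper about 5 mm in, so I back off gently.

Request:
servo_tool(
  increments=[
    [0,0.5,0,0,0,0,0],
    [0,0.5,0,0,0,0,0],
    [0,0.5,0,0,0,0,0],
    [0,0.5,0,0,0,0,0],
    [0,0.5,0,0,0,0,0],
    [0,0.5,0,0,0,0,0],
    [0,0.5,0,0,0,0,0],
    [0,0.5,0,0,0,0,0],
    [0,0.5,0,0,0,0,0],
    [0,0.5,0,0,0,0,0],
    [0,0.5,0,0,0,0,0],
    [0,1,0,0,0,0,0],
    [0,2,0,0,0,0,0],
    [0,4,0,0,0,0,0],
    [0,6,0,0,0,0,0],
    [0,6,0,0,0,0,0],
    [0,0,0,0,0,0,0],
  ],
)

```text
time_s: 21.65
ee_pos: [0.6317, -0.0841, 0.037]
ee_rot: [0.999, 0.022, 0.035, -0.004]
wrist_force: [-0.1, 0.4, -0.1]
finger_gap: 0.01
```

Request:
servo_tool(
  increments=[
    [0,0,-10,0,0,0,0],
    [0,0,-15,0,0,0,0],
    [0,0,-15,0,0,0,0],
    [0,0,-15,0,0,0,0],
    [0,0,-15,0,0,0,0],
    [0,0,-15,0,0,0,0],
    [0,0,0,0,0,0,0],
    [0,0,0,0,0,0,0],
  ],
)

```text
time_s: 22.45
ee_pos: [0.6258, -0.084, 0.1221]
ee_rot: [0.999, 0.022, 0.035, -0.004]
wrist_force: [-0.3, -0.2, -0.7]
finger_gap: 0.007
```

```bash
python3 look.py pics/w10.png
```

```text
t 22.45 pos [625.8 -84.  122.1] toolx [0.997 0.044 0.07 ] toolz [ 0.069  0.01  -0.998] xang 2.53 gap 0.7 F [-0.29 -0.19 -0.65] q [-0.25  0.58  1.68  0.04  0.82 -0.32]
-110 50 29.6; -107 53 30.1; -104 56 29.8; -101 55 29.8; -98 57 30.1; -95 57 30.2; -92 58 30.2; -89 55 30.2; -86 57 29.9; -83 57 29.9; -80 60 29.7; -77 57 29.6; -74 58 29.6; -71 60 29.6; -68 60 30.3; -65 64 30.2; -62 62 30.1; -59 62 29.6; -56 29 30.8; -53 5 45.9; -50 59 51.2; -47 69 53.3; -44 72 54.3; -41 69 55.2; -38 78 55.7; -35 85 55.8; -32 68 56.1; -29 83 55.9; -26 89 55.8; -23 88 55.8; -20 90 55.6; -17 90 56.1; -14 85 55.8; -11 89 55.9; -8 91 55.9; -5 91 56.0; -2 91 55.7; 1 93 55.7; 4 93 55.9; 7 94 56.0; 10 94 55.6; 13 95 55.3; 16 98 55.7; 19 105 56.0; 22 102 56.1; 25 99 55.9; 28 96 56.2; 31 98 55.8; 46 89 56.1; 49 92 56.1; 52 101 55.8; 55 107 55.6; 58 101 55.0; 61 96 54.4; 64 89 53.3; 67 104 51.3; 70 121 52.7; 73 98 52.5;
```

View pics/w10.png

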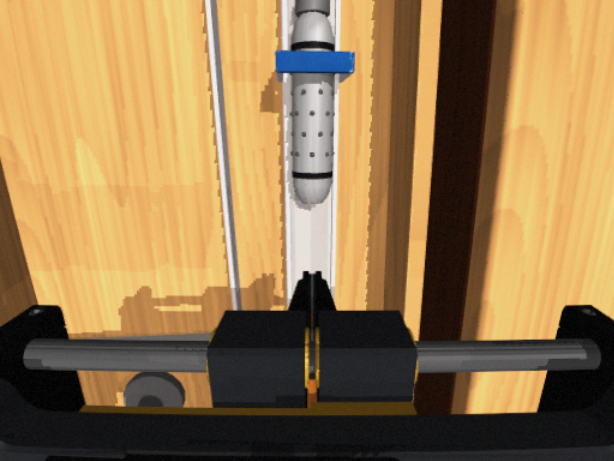

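```bash
python3 m.py | grep grey; python3 -c "from rig import arm;print(arm.hand_in())"
```

```text
grey [117, 121, 17, 66, 768] rect mm [614.9 321.2] 208.6 46.8 2.5 medz 1.0 cloud mean [612.3 328.5   1.6]
grey [139, 130, 68, 62, 345] rect mm [566. 188.] 170.4 176.2 41.7 medz 42.1 cloud mean [566.3 173.3  39.9]
grey [272, 135, 47, 78, 238] rect mm [ 542.5 -179.8] 149.9 194.8 56.3 medz 46.8 cloud mean [ 552.7 -196.5   42.9]
grey [179, 138, 39, 20, 495] rect mm [628.6  92.3] 58.4 119.7 0.9 medz 43.0 cloud mean [624.1  98.4  42.1]
grey [143, 143, 20, 19, 269] rect mm [616.4 235.9] 60.4 57.7 89.2 medz 92.4 cloud mean [604.9 223.9  85.7]
grey [297, 180, 15, 16, 187] rect mm [ 496.2 -240.1] 44.0 47.5 88.6 medz 28.5 cloud mean [ 496.5 -240.5   30.7]
grey [160, 187, 13, 12, 88] rect mm [ 557.8 -283.2] 42.3 24.3 88.3 medz 44.7 cloud mean [ 563.1 -269.6   42.8]
grey [205, 223, 159, 102, 1710] rect mm [569.3  88.9] 244.6 365.5 32.7 medz 34.9 cloud mean [548.6 120.2  35.2]
grey [156, 227, 24, 22, 231] rect mm [ 652.8 -175.4] 61.4 25.5 2.2 medz 38.7 cloud mean [ 657.1 -170.4   37.8]
grey [176, 233, 119, 81, 2487] rect mm [6.212e+02 2.000e-01] 71.8 304.3 2.0 medz 32.7 cloud mean [632.9  18.8  37.4]
grey [340, 261, 74, 123, 3358] rect mm [537.1 319.8] 289.5 68.0 3.0 medz 1.0 cloud mean [534.4 318.9   4. ]
grey [311, 292, 32, 41, 887] rect mm [590.6 222.9] 94.8 59.6 14.0 medz 85.5 cloud mean [615.6 228.9  75.7]
the job is handed in; nothing more can be done
None
```

I picked up the small grater, laid it in the V-groove before the strap, and let go. I then pushed it from behind with the shut fingers, under the strap and against the stopper. After that I backed off slowly, raised the arm clear and handed in at about 22.6 s.

- **Stopper travel:** it went in about 5 mm by estimate: 5.6 mm from the finger position and 5.3 mm from the rise in force. About 0.7 mm earlier in the push, the two had disagreed by about 1 mm (5.0 against 4.1 mm). I could not see the travel directly. The push force peaked at about 5 N.
- **Final position:** the last wrist view shows the grater lying level in the groove, under the strap. Its front end is at about y = 68.5 mm, with no visible gap to the stopper. The stopper's free face was first seen at about 66–67 mm, so it is probably still slightly pressed in.
- **Bystanders:** the jar and the loose lid measured the same as at the start to within about 2 mm. I did not re-measure the bowl and scoop, but the arm never worked near them.

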